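# Hold the mincer's service key switch turned

## Task

The mincer is about to be inched for its service check: take the service key (the one with the wide, flat rectangular head) out of the white key block and put it in the lock of the control station, working it gently down past the stiff pins, without forcing it, until its collar sits on the lock's face. Then turn the key a quarter turn clockwise (seen from above) against its return spring, all the way to the stop, and hold it there: finish with the key still gripped and turned, because the switch springs back when it is let go. Do not press the stop button, and leave the other keys and everything else on the bench where they are.

Things in the scene. Friction and masses are not known exactly. Their poses are not given: they have to be found in the camera images.
- service_key_head (a point): Centre of the service key's head: a black plastic slab 10 mm thick (x), 34 mm wide (y), 32 mm tall (z), upright in one of the key block's three slots; there this point is 66 mm above the bench. Lift it straight up. A half turn about z makes no difference. Mass about 60 g.
- service_key_collar (a point): Centre of the underside of the service key's collar, on the key's axis, 26 mm below the head's centre; same axes. The collar is a steel disc 18 mm across and 10 mm high under the head; it rests on the block's top, and fully home it lies on the lock's face, this point on point lock_mouth.
- service_key_tip (a point): Tip of the service key's steel bit, on the key's axis, 47 mm below the head's centre and 21 mm below the collar's underside. Under the collar is a 5 mm round shank, 7 mm long, then the double-sided bit: 14 mm wide (y), 4 mm thick (x), 14 mm high, its last 6 mm tapering to 8 x 2 mm.
- round_key_head (a point): Centre of the head of another key, not for this lock: an upright black barrel 20 mm in diameter and 28 mm tall. Stands in the same block; leave it.
- disc_key_head (a point): Centre of the head of a third key, not for this lock: a small upright black disc, 22 mm in diameter and 9 mm thick. Stands in the same block; leave it.
- key_block: White plastic block screwed to the bench, 60 mm (x) x 210 mm (y) x 40 mm high; origin at the centre of its underside. Three slots in its top, 64 mm apart along its y, the middle one at its centre; any key may stand in any slot, all with their heads' width along the block's y.
- lock_mouth (a point): Centre of the lock's face: a round steel face 41 mm across on the control station, level, 87 mm above the bench and 6 mm above the panel; z up, x and y the station's. Its keyway, 6.4 mm (x) by 17 mm (y), goes straight down. Only with the collar within 2 mm of this face is the bit below the 5 mm thick face and free to turn; once turned it cannot be pulled out.
- lock_pins (a point): Middle of the two spring pins in the plug, on the lock's axis 11.5 mm under its face; station's axes. The plug's slot is 5.6 x 16 mm; the pins stick out of its two narrow ends and the bit must push them aside between about 8 and 2 mm before home. They stick: a straight push takes some 10 to 15 N, about half if the key is wiggled about 2 degrees about its axis and half a mm along the slot.
- lock (a joint): Turn of the lock's plug: 0 rad at rest, its slot in line with the keyway; grows clockwise seen from above; stops at 1.57 rad. A spring of 0.02 N m at rest and 0.065 N m fully turned brings it back to 0. With the play of the bit in the plug and the give of a grip, the key must be turned about 0.15 to 0.2 rad further than the plug.
- station: The mincer's control station, an aluminium box 150 (x) x 250 (y) mm, panel 81 mm above the bench; fixed. Origin on the bench under its centre. Lock at x -20, y +66 mm, stop button at x 0, y -80 mm. Not used: pilot lamp (16 mm high) at x +45, y +30 mm, push button (9 mm high) at x -5, y -8 mm.
- stop_button (a joint): Mushroom stop button, 38 mm across, its top 22 mm above the panel: 0 m out, 0.006 m fully pressed. Leave it out.
- mincer_plate: Round steel hole plate of the mincer, 70 mm across, 10 mm thick, lying on the bench; origin at the centre of its underside. Leave it.
- ring_nut: Steel ring nut of the mincer, 88 mm across, 30 mm high, on the bench; origin at the centre of its underside. Leave it.
- spice_jar: Amber jar 58 mm across and 100 mm high, on the bench; origin at the centre of its underside. Leave it.
- bowl: Steel bowl 130 mm across and 50 mm high, on the bench; origin at the centre of its underside. Leave it.
- scraper: White plastic dough scraper 115 x 95 mm, 12 mm high, lying on the bench; origin at the middle of its underside. Leave it.
Mind the look-alikes: they are no part of the job. What is meant by the key_block is not green or orange, and is the larger of those in its own colour.

How it is judged:
By the outcome, as a careful person would: the job done as asked, in the order asked, and still so for the second after the job is handed in, while the arm keeps its last pose, push and grip.
It also fails if it takes over 64 s, if anything falls off the work surface, if the arm or the gripper's body presses on something with over 40 N, if the wrist force passes 120 N, or if a joint passes its speed limit or range.

## Robot

A 6-joint arm with a two-finger parallel gripper is mounted at the origin on the work surface. World frame = base frame: x ahead of the robot, y to its left, z up, the work surface at z = 0. Lengths are in mm, angles in rad, forces in N, time in s.
With the tool pointing down it reaches from about 300 to 775 mm from the base axis. Payload 14.6 kg.
Tool frame: the origin (TCP) lies on the centre line of the jaws, within the pads' length; the fingertips stand 11 mm ahead of it and the grasp point (between the pads) lies 8 mm behind it; x points along the fingers, y is the direction in which the jaws open and shut, and the axes are right-handed (so a half turn about x gives the same grasp; the last joint's range is limited). The gripper opens to 94 mm and grips with 3 to 60 N. Pads are 16 mm wide; open, the fingers measure 119 mm over their backs; the gripper's body (75 mm by 177 mm) begins 78 mm behind the grasp point.
Start: joints at [-1.404, 0.3, 1.521, -0, 1.321, -0.067], TCP at [127.415, -535.028, 216.446] pointing down, gripper open.
Joint ranges: [-3.03, 3.03], [-0.79, 2.21], [0.23, 2.52], [-1.04, 4.18], [0, 3.07], [-2.55, 2.55]. Speed limits (rad/s): [2.22, 2.22, 2.57, 3.14, 3.14, 3.14].

## Interface

Orientations are given as [roll, pitch, yaw] about the fixed x, y, z axes, in that order (R = Rz(yaw) Ry(pitch) Rx(roll)).
In Python, from cell import manip gives the robot as it stands.
- The arm moves only by the shell command python3 -m handwheel 'ROWS' [OPENING] [FORCE]. ROWS is JSON, a list of rows, each a list of 2 entries, a list of its own where there are three numbers: the shift along the tool's x, y, z in mm, then the turn about the tool's x in rad. In form: [[[x, y, z], spin], ...]. A call has exactly 10 rows; each row shifts and turns the commanded pose from where the row before left it, along the tool's axes as they then stand; what a row does not reach is not made up. A row lasts 1/8 s, in which the tool goes at most 62.5 mm and 10.7 degrees, less where a joint would pass 70% of its speed; a pose out of reach is approached as far as the arm can. A call with a gripper value outside its range is refused whole. OPENING is the closure in counts, from 0 (fully open) to 255 (shut), set as the call begins (- or left out, the last holds). The fingers move at their own pace and stop on an object; FORCE is the grip in N (left out, the last holds). Time passes only in rows, so rows that do not move let the fingers close, or fill a call up. It gives the time, the measured TCP pose, the force and the opening at its end, in the units of the state.
- manip.read_state(): the state, without advancing time (a new reading comes with each control period).
- manip.camera(name): name is "scene" or "top" or "wrist"; returns a dict with "pixels" (400x640x3 uint8, red, green, blue), "z_map" (400x640 float32, mm along the optical axis (not along the pixel's ray), 0 where there is no reading), "mtx" (3x3 intrinsics, pixels), "k1" (the pictures are not rectified: a ray, as slopes to the right and down, at radius r is drawn at 1 + k1 r^2 times it, then the intrinsics apply), "xyz" and "orientation" of the camera in the world. Camera axes: x right, y up, looking along -z (the intrinsics and any distortion apply to the point x, -y, -z); pixel columns grow to the right and rows downward; lengths in mm; the calibration is good to about 2 mm. A picture is of the moment at which its call begins.
- manip.sign_off(): hands the job in, once; it reports no verdict.
Trained networks look in the newest picture that a camera, given by its name, has taken for a name from the list of things; names that differ only in an ending like _2 or _b are one class to them, and where a whole thing is asked for, a point or a joint stands for the part that bears it (a point fixed in the world has none). Each returns a list of dicts, best first, with "confidence" (0 to 1); they miss things now and then, are a little off and sometimes report something else, mostly with a low value. They report only what shows in the picture. A call takes as long as a camera call. They do not tell look-alikes from the thing itself.
- manip.cut_out(target, camera): "region" (400x640 bool, what is visible of it) and "centre" ([column, row] in pixels, amid what is visible of it).
The state is a dict: "clock": time; "joints": joint angles; "qd": joint speeds; "effort": joint torques, N m; "eef_pos": TCP position; "eef_rot": TCP orientation; "wrist_force": force on the tool from outside, world axes, zero at the start; "moment": the same for the moment, N m; "finger_gap": finger opening in mm.
Only numpy, scipy, OpenCV 4.12 (cv2) and the standard library are available. Lean on these libraries where they do the work, as an engineer would, in place of code of your own. Each camera call takes 0.05 s, during which the arm holds its last target. There are 200 camera calls.

## Working session

There is one attempt and no reset: what is moved stays moved. The work goes in short steps, Python scripts to look and compute and a shell command to move; the robot and the scene stay as the last step left them, time stands still between calls to the robot, and variables do not carry over. Pictures are saved under pics/ and viewed, about 8 in all and at most 12, crops included, and the job is handed in when it is done.

```bash
ls; mkdir -p pics; cat > h.py <<'E'
import numpy as np, cv2
from scipy.spatial.transform import Rotation as R
from cell import manip
def Rm(o): return R.from_euler('xyz',o).as_matrix()
def pts(c,mask):
    v,u=np.nonzero(mask&(c['z_map']>0)); z=c['z_map'][v,u]
    return unproj(c,u,v,z)
def unproj(c,u,v,z):
    K=np.array(c['mtx']); uv=np.stack([u,v],1).astype(float).reshape(-1,1,2)
    n=cv2.undistortPoints(uv,K,np.array([c['k1'],0,0,0.])).reshape(-1,2)
    P=np.stack([n[:,0]*z,-n[:,1]*z,-z],1)
    return P@Rm(c['orientation']).T+np.array(c['xyz'])
def proj(c,P):
    q=(np.atleast_2d(P)-np.array(c['xyz']))@Rm(c['orientation'])
    q=q*[1,-1,-1]
    return cv2.projectPoints(q,np.zeros(3),np.zeros(3),np.array(c['mtx']),np.array([c['k1'],0,0,0.]))[0].reshape(-1,2)
E
python3 - <<'E'
from h import *
s=manip.read_state(); print({k:np.round(v,3).tolist() for k,v in s.items()})
for n in ['top','scene']:
    c=manip.camera(n); cv2.imwrite(f'pics/{n}0.png',c['pixels'][:,:,::-1])
    print(n,np.round(c['xyz'],1),np.round(c['orientation'],3),c['k1'],np.array(c['mtx']).tolist())
    for t in ['service_key_head','round_key_head','disc_key_head','key_block','station','stop_button','spice_jar','bowl']:
        for d in manip.cut_out(t,n)[:3]:
            p=pts(c,d['region'])
            print(t,round(d['confidence'],2),np.round(d['centre']),d['region'].sum(),np.round(np.median(p,0),1) if len(p) else None, np.round(p.max(0),0) if len(p) else '')
E
```

```text
pics
{'clock': 0.0, 'joints': [-1.404, 0.3, 1.522, -0.0, 1.321, -0.067], 'qd': [-0.002, 0.001, -0.0, 0.001, 0.0, 0.001], 'effort': [0.002, -53.181, -35.273, 0.071, 0.024, -0.0], 'eef_pos': [127.368, -534.765, 215.885], 'eef_rot': [-1.603, 1.57, 1.772], 'wrist_force': [-0.194, 0.301, 0.479], 'moment': [0.011, 0.07, 0.026], 'finger_gap': 94.018}
top [ 459.9  100.2 1242.4] [ 0.076 -0.005 -1.585] -0.06941266814066506 [[392.3033557109306, 0.0, 321.0340224049341], [0.0, 392.3033557109306, 201.87960531607297], [0.0, 0.0, 1.0]]
key_block 0.9 [186. 227.] 1402 [476.6 513.3  40.3] [520. 637.  47.]
key_block 0.75 [308. 277.] 661 [313.2 135.9  26.7] [342. 209.  34.]
key_block 0.68 [274. 204.] 1221 [550.  243.   40.5] [599. 353.  87.]
station 0.74 [418. 228.] 4547 [ 464.3 -200.3   81.6] [568. -63. 110.]
station 0.28 [249. 207.] 38 [536.2 305.4  81.4] [542. 319.  88.]
stop_button 0.47 [451. 236.] 127 [ 441.7 -279.9  102.8] [ 459. -263.  110.]
spice_jar 0.64 [346. 241.] 273 [429.8  21.8  99.8] [456.  46. 107.]
bowl 0.56 [317. 138.] 1287 [764.7  99.2  20.4] [833. 161.  56.]
scene [1304.7 -121.8  793.
[... 157 characters left out ...]
service_key_head 0.7 [396. 184.] 174 [543.3 303.9  67.7] [550. 349.  85.]
round_key_head 0.57 [353. 200.] 123 [571.7 177.9  64.6] [577. 190.  80.]
disc_key_head 0.4 [374. 188.] 77 [556.2 241.   59. ] [561. 252.  73.]
key_block 0.79 [304. 154.] 735 [326.3 131.4  24.8] [347. 204.  31.]
key_block 0.66 [370. 208.] 2131 [569.9 229.1  37.9] [604. 377.  64.]
key_block 0.62 [457. 171.] 1761 [496.1 502.4  38.1] [523. 620.  44.]
station 0.74 [186. 205.] 7480 [ 505.6 -210.    79.9] [571. -67. 106.]
stop_button 0.63 [147. 186.] 178 [ 448.5 -283.8  102. ] [ 463. -266.  106.]
spice_jar 0.73 [273. 180.] 886 [450.3  13.5  66.9] [463.  65. 103.]
bowl 0.96 [341. 272.] 2613 [739.8 105.7  21.5] [823. 183.  53.]
```

```bash
python3 - <<'E'
import cv2,numpy as np
a=cv2.imread('pics/top0.png');b=cv2.imread('pics/scene0.png')
x=cv2.resize(a[140:300,150:490],None,fx=2.3,fy=2.3,interpolation=cv2.INTER_CUBIC)[:300]
A=cv2.resize(a[130:320,140:500],(560,296),interpolation=cv2.INTER_CUBIC)
B=cv2.resize(b[120:300,100:500],(660,297),interpolation=cv2.INTER_CUBIC)
o=np.zeros((596,660,3),np.uint8);o[:296,:560]=A;o[298:595]=B
cv2.imwrite('pics/both.png',o)
E
```

```text
(no output)
```

View pics/both.png

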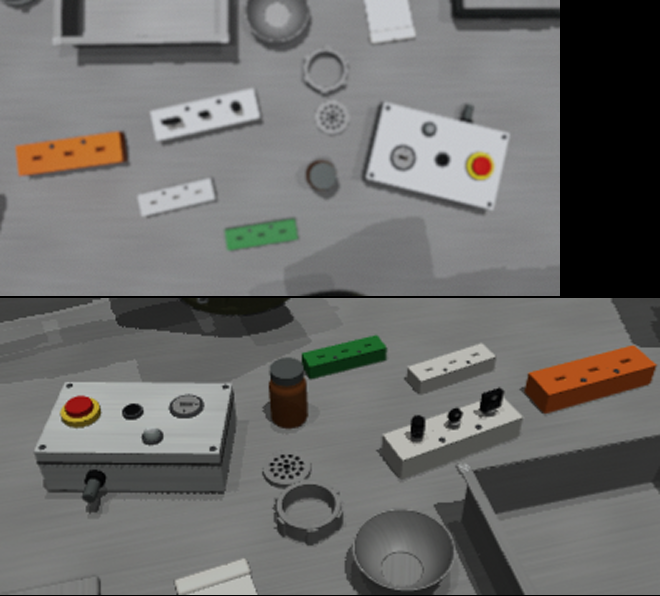

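Three candidates besides the orange and green blocks: white small (top px 247,255, empty), white large (top px 274,204, with keys) and the coloured ones. The large white one fits. The service key is the rectangular slab at scene px (396,184), at the +y end. The round key is at (353,200) and the disc key at (374,188).

```bash
python3 - <<'E'
from h import *
s=manip.read_state(); M=Rm(s['eef_rot']); print('tool axes cols',np.round(M,3).tolist())
def fit(p,zlo,zhi):
    q=p[(p[:,2]>zlo)&(p[:,2]<zhi)]
    q=q.astype(np.float32)
    r=cv2.minAreaRect(q[:,:2].copy()); return np.round(r[0],1),np.round(r[1],1),round(r[2],1),len(q),round(float(np.median(q[:,2])),1)
for n in ['top','scene']:
    c=manip.camera(n)
    for d in manip.cut_out('key_block',n):
        p=pts(c,d['region']); m=np.median(p,0)
        if abs(m[1]-240)<40: print(n,'block',fit(p,35,45))
    for d in manip.cut_out('station',n)[:1]:
        p=pts(c,d['region']); print(n,'station',fit(p,76,86))
    for t in ['stop_button','lock','service_key_head','lock_mouth']:
        for d in manip.cut_out(t,n)[:2]:
            p=pts(c,d['region']); print(n,t,round(d['confidence'],2),d['centre'],np.round(np.mean(p,0),1))
im=manip.camera('scene')['pixels'][165:245,330:430,::-1]
cv2.imwrite('pics/keys.png',cv2.resize(im,None,fx=6,fy=6,interpolation=cv2.INTER_CUBIC))
E
```

```text
tool axes cols [[-0.0, 0.232, -0.973], [0.0, -0.973, -0.232], [-1.0, -0.0, 0.0]]
top block (array([551.1, 245.1]), array([ 60.3, 209.9]), 11.9, 1107, 40.5)
top station (array([ 462.7, -203.7]), array([252.5, 150.8]), 75.0, 3582, 81.5)
top stop_button 0.64 [389.7, 140.4] [ 755.4 -128.7    7. ]
top service_key_head 0.5 [249.2, 206.1] [536.6 304.3  75.4]
top lock_mouth 0.57 [418.5, 228.4] [ 465.  -197.9   80.8]
scene block (array([552.7, 241.9]), array([ 64.8, 210.7]), 12.4, 1194, 39.8)
scene station (array([ 463.3, -207.1]), array([253.1, 156.8]), 75.1, 4182, 80.9)
scene stop_button 0.56 [148.3, 184.7] [ 448.1 -281.9  101.5]
scene lock 0.58 [396.6, 184.6] [543.3 304.   66.7]
scene lock 0.33 [288.7, 255.9] [645.5   1.   18.7]
scene service_key_head 0.63 [368.3, 208.0] [569.2 231.9  30.7]
scene service_key_head 0.49 [395.6, 181.9] [539.7 304.8  65.3]
scene lock_mouth 0.68 [182.3, 203.3] [ 493.7 -209.6   67.8]
```

View pics/keys.png

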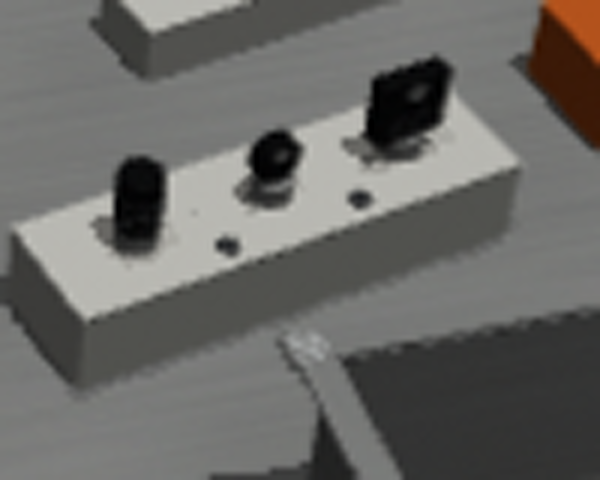

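The crop confirms it: the wide rectangular slab is the right-hand key (scene px ~397,183), in the +y slot. The middle one is the disc and the left one the barrel. Next I work out the approach rows.

```bash
cat >> h.py <<'E'
def plan(target,ang,n,dec=1):
    """rows (tool axes) for a straight line from the measured pose to target [mm], tool y at world angle ang [deg], tool down"""
    s=manip.read_state(); M=Rm(s['eef_rot']); a0=np.degrees(np.arctan2(M[1,1],M[0,1]))
    da=-np.radians((ang-a0+180)%360-180)/n; d=(np.array(target)-s['eef_pos'])/n
    print('from',np.round(s['eef_pos'],1),round(a0,2))
    rows=[]
    for i in range(n):
        Mi=M@R.from_rotvec([da*i,0,0]).as_matrix()
        rows.append([[round(float(v),dec) for v in Mi.T@d],round(float(da),4)])
    for k in range(0,n,10): print(str(rows[k:k+10]).replace(' ',''))
E
python3 -c "
from h import *
plan([525,300,240],12,20,0)"
```

```text
from [ 127.4 -535.   216.4] -76.61
[[[-1.0,-36.0,-29.0],-0.0773],[[-1.0,-34.0,-32.0],-0.0773],[[-1.0,-31.0,-34.0],-0.0773],[[-1.0,-28.0,-37.0],-0.0773],[[-1.0,-25.0,-39.0],-0.0773],[[-1.0,-22.0,-40.0],-0.0773],[[-1.0,-19.0,-42.0],-0.0773],[[-1.0,-16.0,-43.0],-0.0773],[[-1.0,-13.0,-45.0],-0.0773],[[-1.0,-9.0,-45.0],-0.0773]]
[[[-1.0,-6.0,-46.0],-0.0773],[[-1.0,-2.0,-46.0],-0.0773],[[-1.0,2.0,-46.0],-0.0773],[[-1.0,5.0,-46.0],-0.0773],[[-1.0,9.0,-45.0],-0.0773],[[-1.0,12.0,-45.0],-0.0773],[[-1.0,16.0,-44.0],-0.0773],[[-1.0,19.0,-42.0],-0.0773],[[-1.0,22.0,-41.0],-0.0773],[[-1.0,25.0,-39.0],-0.0773]]
```

```bash
python3 -m handwheel '[[[-1,-36,-29],-0.077],[[-1,-34,-32],-0.077],[[-1,-31,-34],-0.077],[[-1,-28,-37],-0.077],[[-1,-25,-39],-0.077],[[-1,-22,-40],-0.077],[[-1,-19,-42],-0.077],[[-1,-16,-43],-0.077],[[-1,-13,-45],-0.077],[[-1,-9,-45],-0.077]]'
python3 -m handwheel '[[[-1,-6,-46],-0.077],[[-1,-2,-46],-0.077],[[-1,2,-46],-0.077],[[-1,5,-46],-0.077],[[-1,9,-45],-0.077],[[-1,12,-45],-0.077],[[-1,16,-44],-0.077],[[-1,19,-42],-0.077],[[-1,22,-41],-0.077],[[-1,25,-39],-0.077]]'
python3 - <<'E'
from h import *
s=manip.read_state(); M=Rm(s['eef_rot']); print(s['clock'],np.round(s['eef_pos'],1),np.round(M,3).tolist())
c=manip.camera('wrist'); cv2.imwrite('pics/w1.png',c['pixels'][:,:,::-1]); print(np.round(c['xyz'],1),np.round(c['orientation'],3))
for t in ['service_key_head','key_block','disc_key_head']:
  for d in manip.cut_out(t,'wrist')[:2]:
    p=pts(c,d['region']); print(t,round(d['confidence'],2),d['centre'],d['region'].sum(),np.round(np.median(p,0),1))
    if t=='key_block':
        q=p[abs(p[:,2]-40)<4].astype(np.float32); print(cv2.minAreaRect(q[:,:2].copy()))
    if t=='service_key_head':
        for h in (60,78):
            q=p[p[:,2]>h].astype(np.float32)
            if len(q)>10: print(h,cv2.minAreaRect(q[:,:2].copy()),np.median(q[:,2]))
E
```

```text
clock: 2.9
eef_pos: [327.8, -117.1, 226.8]
eef_rot: [1.72, 1.57, -0.415]
wrist_force: [0.3, -1.0, 0.0]
finger_gap: 93.9
clock: 4.15
eef_pos: [528.3, 300.3, 236.4]
eef_rot: [1.621, 1.571, 0.255]
wrist_force: [0.9, -0.1, 0.5]
finger_gap: 94.0
4.15 [528.3 300.3 236.4] [[0.0, 0.979, 0.204], [0.0, 0.204, -0.979], [-1.0, 0.0, -0.0]]
[513.9 365.3 406.5] [-0.232  0.001  0.206]
key_block 0.88 [139.9, 241.5] 2380 [318.9 176.6  28.2]
((0.0, 0.0), (0.0, 0.0), 0.0)
key_block 0.82 [329.4, 211.0] 6924 [544.2 267.1  41.9]
((545.7822265625, 258.6728515625), (60.163204193115234, 180.9990234375), 11.889713287353516)
disc_key_head 0.71 [333.1, 235.0] 245 [547.5 248.   69. ]
disc_key_head 0.39 [333.5, 180.3] 385 [534.7 307.7  83.5]
```

View pics/w1.png

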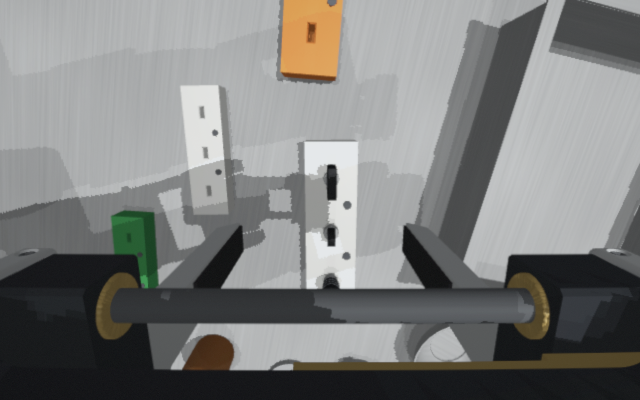

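The wrist picture shows the service key's slab at px (332,180), the disc key at (332,235) and the barrel half hidden under the gripper at (331,282). Measuring its top face and the block precisely.

```bash
cat >> h.py <<'E'
def keytop(c,near,zlo=74,r=30,zhi=90):
    p=pts(c,c['z_map']>0); q=p[(np.hypot(p[:,0]-near[0],p[:,1]-near[1])<r)&(p[:,2]>zlo)&(p[:,2]<zhi)].astype(np.float32)
    return cv2.minAreaRect(q[:,:2].copy()),len(q),np.round(np.median(q,0),1)
E
python3 - <<'E'
from h import *
c=manip.camera('wrist')
for z in (70,78,80): print(z,keytop(c,(537,307),z))
p=pts(c,c['z_map']>0); V=c['pixels'].astype(int).min(2)[c['z_map']>0]
s=(np.hypot(p[:,0]-538,p[:,1]-306)<110)&(abs(p[:,2]-40)<3)
a=np.radians(12); X=p@[np.cos(a),np.sin(a),0]; Y=p@[-np.sin(a),np.cos(a),0]
s&=V>90
print('block X edges',np.percentile(X[s],[.5,2,98,99.5]),'Ymax',np.percentile(Y[s],[98,99.5,100]),'z',np.median(p[s,2]))
# collar (z 42..50) and head in block axes
for lo,hi in((42,50),(52,78),(79,90)):
    k=(np.hypot(p[:,0]-538,p[:,1]-306)<30)&(p[:,2]>lo)&(p[:,2]<hi); print(lo,np.round([X[k].min(),X[k].max(),Y[k].min(),Y[k].max()],1),k.sum())
    # expected
E
```

```text
70 (((535.107666015625, 307.1784362792969), (9.273323059082031, 33.68275833129883), 11.813909530639648), 341, array([534.9, 308.2,  83.7], dtype=float32))
78 (((535.0772094726562, 307.15631103515625), (9.211423873901367, 33.6654052734375), 12.060688972473145), 330, array([534.9, 307.8,  83.8], dtype=float32))
80 (((535.0963745117188, 306.9654235839844), (9.208351135253906, 33.290164947509766), 12.176406860351562), 308, array([535.3, 307.2,  83.9], dtype=float32))
block X edges [557.8775169  558.72854191 616.54940027 617.29958528] Ymax [227.98797257 229.95990767 230.09656947] z 41.80593533072573
42 [560.4 617.6 157.9 216.9] 714
52 [579.7 595.3 185.6 206.1] 46
79 [582.6 591.9 172.4 206. ] 321
```

```bash
cat >> h.py <<'E'
def tool(c,P,s=None):
    s=s or manip.read_state(); return (P-np.array(s['eef_pos']))@Rm(s['eef_rot'])
E
python3 - <<'E'
from h import *
c=manip.camera('wrist'); m=c['z_map']>0; p=tool(c,pts(c,m)); v,u=np.nonzero(m)
for lo in (-40,-20,-5,3):
    k=(p[:,0]>lo)&(p[:,0]<lo+8+ (12 if lo<-5 else 0))&(abs(p[:,2])<30)
    for sg in(1,-1):
        q=p[k&(p[:,1]*sg>0)]
        if len(q): print(lo,sg,len(q),'y',np.round(np.percentile(q[:,1]*sg,[0,2,50,100])*sg,1),'z',np.round(np.percentile(q[:,2],[0,2,98,100]),1),'xmax',q[:,0].max().round(1))
    
E
```

```text
-40 1 881 y [45.3 45.7 46.7 57.8] z [-10.8 -10.5   6.6   7.8] xmax -20.0
-40 -1 917 y [-47.5 -47.7 -48.6 -60.3] z [-10.7 -10.4   6.6   7.7] xmax -20.0
-20 1 628 y [45.6 45.8 46.5 58.2] z [-10.9 -10.5   6.7   7.7] xmax -0.0
-20 -1 635 y [-47.6 -47.7 -48.4 -60.2] z [-10.5 -10.4   6.8   8. ] xmax -0.1
-5 1 220 y [45.6 45.7 46.4 57.7] z [-10.5 -10.4   6.6   7.5] xmax 3.0
-5 -1 216 y [-47.7 -47.8 -48.4 -59.3] z [-10.5 -10.3   7.    8. ] xmax 2.9
3 1 123 y [45.8 45.9 46.3 54.5] z [-10.6 -10.4   6.9   7.7] xmax 10.5
3 -1 124 y [-47.7 -47.7 -48.2 -57.2] z [-10.4 -10.3   7.1   7.3] xmax 9.6
```

```bash
python3 -c "
from h import *
plan([536.5,306,112],12.05,10)"
```

```text
from [527.7 298.1 236.5] 11.57
[[[12.5,1.0,-0.6],-0.0008],[[12.5,1.0,-0.6],-0.0008],[[12.5,1.0,-0.6],-0.0008],[[12.5,1.0,-0.6],-0.0008],[[12.5,1.0,-0.6],-0.0008],[[12.5,1.0,-0.6],-0.0008],[[12.5,1.0,-0.6],-0.0008],[[12.5,1.0,-0.6],-0.0008],[[12.5,1.0,-0.6],-0.0008],[[12.5,1.0,-0.6],-0.0008]]
```

```bash
python3 -m handwheel '[[[20,2,-1],-0.008],[[20,2,-1],0],[[20,1,-1],0],[[20,1,-1],0],[[15,1,-1],0],[[15,1,-1],0],[[10,1,0],0],[[4.5,1,0],0],[[0,0,0],0],[[0,0,0],0]]' 60
cat >> h.py <<'E'
def fingers(c,s):
    p=tool(c,pts(c,c['z_map']>0),s); out=[]
    k=(p[:,0]>-30)&(p[:,0]<8)&(abs(p[:,2])<30)
    a=np.percentile(p[k&(p[:,1]>8)][:,1],2); b=np.percentile(p[k&(p[:,1]<-8)][:,1],98); zz=np.percentile(p[k][:,2],[1,99])
    return np.round([(a+b)/2,a-b,zz.mean(),zz[1]-zz[0],p[k][:,0].max()],2)
E
python3 - <<'E'
from h import *
s=manip.read_state(); print(np.round(s['eef_pos'],1),s['finger_gap'],s['clock'])
c=manip.camera('wrist'); cv2.imwrite('pics/w2.png',c['pixels'][:,:,::-1])
P=pts(c,c['z_map']>0); q=tool(c,P,s)
k=(abs(q[:,1])<22)&(abs(q[:,2])<30)&(P[:,2]>76)&(P[:,2]<88)
print('key top tool yz rect',cv2.minAreaRect(q[k][:,1:].astype(np.float32).copy()),k.sum(),np.median(P[k],0).round(1))
print('fingers mid,gap,zmid,zw,xmax',fingers(c,s))
E
```

```text
clock: 5.7
eef_pos: [536.6, 306.8, 112.4]
eef_rot: [1.828, 1.57, 0.468]
wrist_force: [0.4, -0.4, -0.6]
finger_gap: 71.8
[536.6 306.8 112.4] 71.78373561095991 5.7
key top tool yz rect ((-1.0587706565856934, -0.5233020782470703), (34.34954833984375, 9.932218551635742), 89.80938720703125) 792 [535.4 308.4  83.7]
fingers mid,gap,zmid,zw,xmax [-0.98 71.51 -1.44 17.75  7.98]
```

View pics/w2.png

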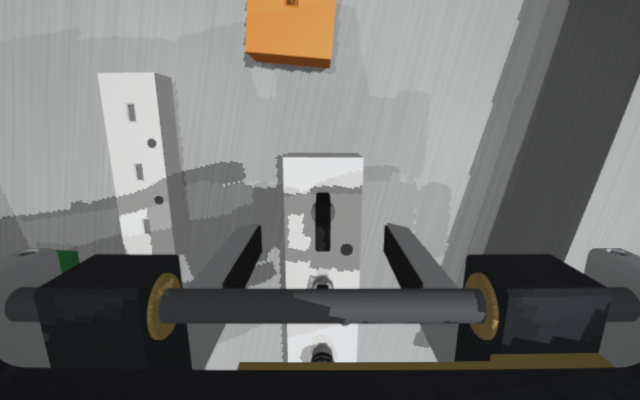

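```bash
python3 -m handwheel '[[[8,0,0.9],0],[[9,0,0],0],[[9,0,0],0],[[8,0,0],0],[[7,0,0],0],[[5,0,0],0],[[3.4,0,0],0],[[0,0,0],0],[[0,0,0],0],[[0,0,0],0]]'
python3 -m handwheel '[[[0,0,0],0],[[0,0,0],0],[[0,0,0],0],[[0,0,0],0],[[0,0,0],0],[[0,0,0],0],[[0,0,0],0],[[0,0,0],0],[[0,0,0],0],[[0,0,0],0]]' 255 40
python3 -c "
from h import *
plan([460.8,-135.5,175],-15,20,0)"
```

```text
clock: 7.0
eef_pos: [536.7, 305.9, 62.8]
eef_rot: [1.766, 1.57, 0.406]
wrist_force: [-0.2, -0.4, -0.2]
finger_gap: 72.0
clock: 8.25
eef_pos: [536.6, 305.9, 62.6]
eef_rot: [1.63, 1.571, 0.271]
wrist_force: [0.9, -0.0, -0.4]
finger_gap: 9.9
from [536.6 305.9  62.6] 12.09
[[[-6.0,-8.0,21.0],0.0236],[[-6.0,-8.0,21.0],0.0236],[[-6.0,-7.0,21.0],0.0236],[[-6.0,-7.0,21.0],0.0236],[[-6.0,-6.0,21.0],0.0236],[[-6.0,-6.0,22.0],0.0236],[[-6.0,-5.0,22.0],0.0236],[[-6.0,-5.0,22.0],0.0236],[[-6.0,-4.0,22.0],0.0236],[[-6.0,-4.0,22.0],0.0236]]
[[[-6.0,-3.0,22.0],0.0236],[[-6.0,-3.0,22.0],0.0236],[[-6.0,-2.0,22.0],0.0236],[[-6.0,-2.0,22.0],0.0236],[[-6.0,-1.0,22.0],0.0236],[[-6.0,-1.0,22.0],0.0236],[[-6.0,-0.0,22.0],0.0236],[[-6.0,0.0,22.0],0.0236],[[-6.0,1.0,22.0],0.0236],[[-6.0,2.0,22.0],0.0236]]
```

```bash
python3 -m handwheel '[[[-3,0,0],0],[[-6,0,0],0],[[-9,0,0],0],[[-12,0,0],0],[[-20,0,0],0],[[-20,0,0],0],[[-20,0,10],0.02],[[-17,-6,20],0.03],[[0,-9,30],0.03],[[0,-9,32],0.03]]'
python3 -c "
from h import *
s=manip.read_state();print(s['finger_gap'],s['wrist_force'])
plan([447.8,-183.8,170],-15,10,0)"
```

```text
clock: 9.5
eef_pos: [527.7, 210.0, 170.5]
eef_rot: [1.718, 1.57, 0.247]
wrist_force: [0.3, 0.5, -0.5]
finger_gap: 9.7
9.736507249102596 [ 0.29744776  0.53023943 -0.5137055 ]
from [527.7 210.  170.5] 5.68
[[[0.0,-12.0,38.0],0.0361],[[0.0,-10.0,39.0],0.0361],[[0.0,-9.0,39.0],0.0361],[[0.0,-8.0,39.0],0.0361],[[0.0,-6.0,40.0],0.0361],[[0.0,-5.0,40.0],0.0361],[[0.0,-3.0,40.0],0.0361],[[0.0,-2.0,40.0],0.0361],[[0.0,-0.0,40.0],0.0361],[[0.0,1.0,40.0],0.0361]]
```

```bash
python3 -m handwheel '[[[0,-15,46],0.045],[[0,-13,47],0.045],[[0,-11,47],0.045],[[0,-9,48],0.045],[[0,-7,48],0.045],[[0,-5,48],0.045],[[0,-2,45],0.045],[[0,0,38],0.045],[[0,0,24],0],[[0,0,5],0]]'
python3 -m handwheel '[[[0,0,0],0],[[0,0,0],0],[[0,0,0],0],[[0,0,0],0],[[0,0,0],0],[[0,0,0],0],[[0,0,0],0],[[0,0,0],0],[[0,0,0],0],[[0,0,0],0]]'
python3 - <<'E'
from h import *
s=manip.read_state(); M=Rm(s['eef_rot']); print(np.round(s['eef_pos'],1),np.degrees(np.arctan2(M[1,1],M[0,1])),s['finger_gap'],s['clock'],s['joints'])
c=manip.camera('wrist'); cv2.imwrite('pics/w3.png',c['pixels'][:,:,::-1])
print(proj(c,[[460.8,-135.5,87]]))
np.savez('w3.npz',**{k:np.array(v) for k,v in c.items()})
P=pts(c,c['z_map']>0); g=(np.hypot(P[:,0]-460,P[:,1]+135)<26)
for lo,hi in((79,84.5),(85,91)):
    k=g&(P[:,2]>lo)&(P[:,2]<hi); print(lo,k.sum(),np.median(P[k],0).round(1))
E
```

```text
clock: 10.75
eef_pos: [438.8, -183.2, 170.2]
eef_rot: [1.246, 1.57, -0.587]
wrist_force: [-0.2, -1.4, -1.3]
finger_gap: 9.5
clock: 12.0
eef_pos: [439.3, -181.9, 169.5]
eef_rot: [3.03, 1.571, 1.2]
wrist_force: [-0.3, 0.6, -1.3]
finger_gap: 10.0
[ 439.3 -181.9  169.5] -14.841713430058823 9.973522870036687 12.0 [-4.69585713e-01  1.81116479e-01  1.78298907e+00  3.80861009e-05
  1.17749059e+00 -2.10563543e-01]
[[335.50404209 143.13920295]]
79 450 [ 474.6 -124.2   82.9]
85 2864 [ 458.5 -135.4   88.4]
```

View pics/w3.png

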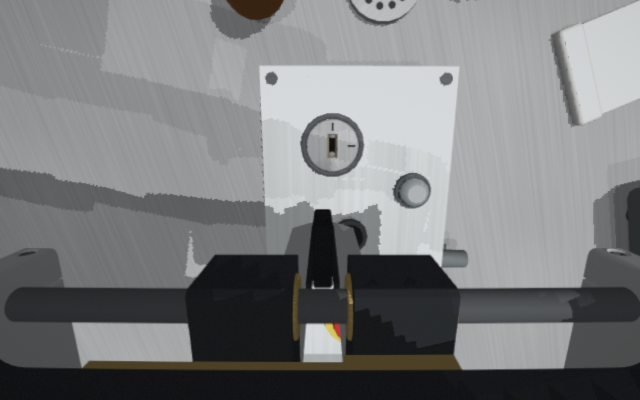

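Lock face at px (332,145), keyway slot at about (332,146), held key head at (322,230). Measuring them in tool axes.

```bash
python3 - <<'E'
from h import *
s=manip.read_state()
Q=[];F=[];W=[]
for i in range(3):
    c=manip.camera('wrist'); s=manip.read_state()
    m=c['z_map']>0; P=pts(c,m); q=tool(c,P,s)
    k=(np.hypot(P[:,0]-459,P[:,1]+135.4)<30)&(P[:,2]>86)&(P[:,2]<92)
    e=cv2.minEnclosingCircle(q[k][:,1:].astype(np.float32).copy()); r=cv2.minAreaRect(q[k][:,1:].astype(np.float32).copy())
    print('circle',np.round(e[0],2),round(e[1],2),'rect',np.round(r[0],2),np.round(r[1],1),'mean',q[k][:,1:].mean(0).round(2))
    # keyway: dark pixels near the lock centre, projected on the face plane z=88.4
    g=c['pixels'].astype(int).sum(2)/3
    u,v=np.meshgrid(np.arange(316,350),np.arange(128,164)); u=u.ravel();v=v.ravel()
    n=unproj(c,u,v,np.full(len(u),1.)); o=np.array(c['xyz']); d=n-o; X=o+d*((88.4-o[2])/d[:,2])[:,None]
    t=tool(c,X,s); ce=np.array(r[0])
    dk=(g[v,u]<110)&(np.hypot(t[:,1]-ce[0],t[:,2]-ce[1])<11)
    print('slot',cv2.minAreaRect(t[dk][:,1:].astype(np.float32).copy()),dk.sum())
    # held key head (tool x -22..13), and bit below
    for lo,hi in((-21,-16),(-15,10),(12,24),(28,46)):
        h=(q[:,0]>lo)&(q[:,0]<hi)&(abs(q[:,1])<13)&(abs(q[:,2])<22)
        if h.sum()>5 and i==0: print(lo,h.sum(),np.percentile(q[h][:,1],[1,50,99]).round(1),np.percentile(q[h][:,2],[1,50,99]).round(1),q[h][:,0].min())
M=Rm(s['eef_rot']); print(np.round(s['eef_pos'],2),np.degrees(np.arctan2(M[1,1],M[0,1])))
cv2.imwrite('pics/w4.png',cv2.resize(c['pixels'][100:270,260:400,::-1],None,fx=3.5,fy=3.5,interpolation=cv2.INTER_CUBIC))
E
```

```text
circle [  6.08 -48.58] 24.67 rect [  6.23 -48.71] [48.3 48.5] mean [  6.14 -49.05]
slot ((6.185649394989014, -48.93522262573242), (16.81256675720215, 6.215479850769043), 89.75254821777344) 166
-21 570 [-12.2  -0.8  12.2] [-18.1  -8.   15.6] -20.999862423812093
-15 616 [-12.7  -0.2  12.7] [-18.   -9.4  -7.6] -14.983153148185192
12 6 [-7.5 -1.1  5.3] [-6.9 -6.7 -6.4] 14.915205745626729
circle [  6.1  -48.65] 24.76 rect [  6.21 -48.72] [48.5 48.4] mean [  6.05 -48.98]
slot ((6.150860786437988, -48.935970306396484), (16.812578201293945, 6.215485095977783), 89.75360870361328) 165
circle [  6.14 -48.74] 24.69 rect [  6.11 -48.78] [48.2 48.5] mean [  6.09 -48.92]
slot ((6.157012462615967, -48.95022964477539), (16.812585830688477, 6.215487957000732), 89.74971771240234) 165
[ 439.32 -181.89  169.54] -14.842390738550302
```

View pics/w4.png

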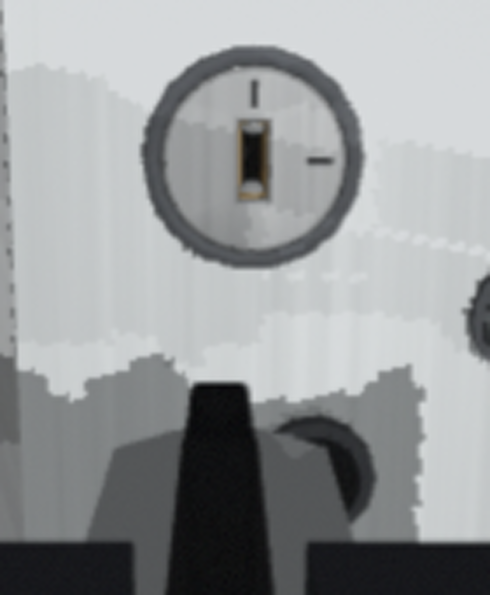

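Slot centre is within 0.2 mm of the face centre. Corrected for the finger-calibrated bias, it lies +7.15 in tool y and about −47.7 in tool z from the key axis. Moving over it and down to just above the face.

```bash
python3 -m handwheel '[[[0,1,-5],0],[[0,1.5,-10],0],[[0,1.65,-12],0],[[0,1.5,-11],0],[[4,1.5,-7.7],0],[[9,0,-2],0],[[9,0,0],0],[[8,0,0],0],[[4,0,0],0],[[0,0,0],0]]'
python3 - <<'E'
from h import *
c=manip.camera('scene'); s=manip.read_state(); M=Rm(s['eef_rot']); print(np.round(s['eef_pos'],2),np.degrees(np.arctan2(M[1,1],M[0,1])),np.round(s['wrist_force'],2),np.round(s['moment'],3),np.round(M[:,0],4))
lock=np.array([458.4,-137.8,0]); print('lock rel tool',tool(c,lock,s).round(2))
u,v=proj(c,[[459,-137,100]])[0].astype(int); im=c['pixels'][v-60:v+40,u-60:u+60,::-1]
cv2.imwrite('pics/s5.png',cv2.resize(im,None,fx=5,fy=5,interpolation=cv2.INTER_CUBIC))
E
```

```text
clock: 13.45
eef_pos: [458.3, -137.7, 135.3]
eef_rot: [-1.689, 1.57, 2.765]
wrist_force: [-0.7, -0.6, -1.3]
finger_gap: 9.7
[ 458.45 -137.71  135.59] -14.847318638403316 [-0.48  0.13 -1.09] [-0.055 -0.059  0.02 ] [-0. -0. -1.]
lock rel tool [ 1.3559e+02 -2.0000e-02  1.0000e-01]
```

View pics/s5.png

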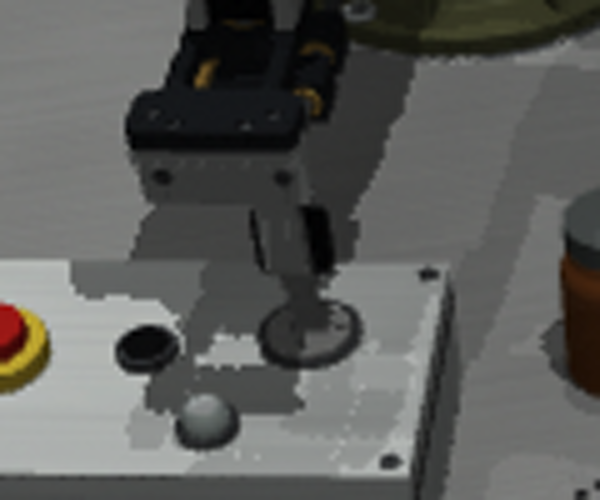

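The bit hangs over the lock face, at crop px (305,320) with the face centre at (310,332). Going down gently while watching the force.

```bash
python3 -m handwheel '[[[1,0,0],0],[[1,0,0],0],[[1,0,0],0],[[1,0,0],0],[[0.7,0,0],0],[[0.7,0,0],0],[[0.7,0,0],0],[[0.7,0,0],0],[[0.6,0,0],0],[[0.6,0,0],0]]'
python3 -c "
from h import *
s=manip.read_state();print(np.round(s['eef_pos'],2),np.round(s['wrist_force'],2),np.round(s['moment'],3))"
```

```text
clock: 14.75
eef_pos: [458.4, -137.6, 127.5]
eef_rot: [-1.14, 1.571, -2.97]
wrist_force: [-0.9, -0.6, -1.0]
finger_gap: 9.7
[ 458.44 -137.6   127.52] [-0.94 -0.57 -1.03] [-0.073 -0.076  0.018]
```

Tip is 3 mm below the face with no force, so it is in. Continuing to just before the pins.

```bash
python3 -m handwheel '[[[1,0,0],0],[[1,0,0],0],[[1,0,0],0],[[1,0,0],0],[[1,0,0],0],[[1,0,0],0],[[0.8,0,0],0],[[0.8,0,0],0],[[0.5,0,0],0],[[0,0,0],0]]'
python3 -c "
from h import *
s=manip.read_state();print(np.round(s['eef_pos'],2),np.round(s['wrist_force'],2),np.round(s['moment'],3))"
```

```text
clock: 16.0
eef_pos: [458.4, -137.6, 119.4]
eef_rot: [-2.285, 1.571, 2.168]
wrist_force: [-0.6, -0.3, -2.3]
finger_gap: 9.8
[ 458.45 -137.6   119.43] [-0.58 -0.35 -2.31] [-0.078 -0.126 -0.037]
```

```bash
python3 -m handwheel '[[[0.5,0,0.5],0.035],[[0.5,0,-1],-0.07],[[0.5,0,1],0.07],[[0.5,0,-1],-0.07],[[0.5,0,1],0.07],[[0.5,0,-1],-0.07],[[0.5,0,1],0.07],[[0.5,0,-1],-0.07],[[0.5,0,1],0.07],[[0.5,0,-0.5],-0.035]]'
python3 -c "
from h import *
s=manip.read_state();print(np.round(s['eef_pos'],2),np.round(s['wrist_force'],2),np.round(s['moment'],3))"
```

```text
clock: 17.25
eef_pos: [459.4, -138.2, 115.2]
eef_rot: [1.303, 1.568, -0.529]
wrist_force: [0.3, -3.3, 7.3]
finger_gap: 9.6
[ 459.37 -138.22  115.24] [ 0.35 -3.29  7.34] [-0.674 -0.097  0.   ]
```

```bash
python3 -m handwheel '[[[0.3,0,0.5],0.035],[[0.3,0,-1],-0.07],[[0.4,0,1],0.07],[[0.4,0,-1],-0.07],[[0.4,0,1],0.07],[[0.4,0,-1],-0.07],[[0.4,0,1],0.07],[[0.4,0,-1],-0.07],[[0.4,0,1],0.07],[[0.4,0,-0.5],-0.035]]'
python3 -c "
from h import *
s=manip.read_state();M=Rm(s['eef_rot']);print(np.round(s['eef_pos'],2),np.round(s['wrist_force'],2),np.round(s['moment'],3),np.degrees(np.arctan2(M[1,1],M[0,1])),np.round(M[:,0],3))"
```

```text
clock: 18.5
eef_pos: [458.9, -137.6, 110.6]
eef_rot: [-2.284, 1.57, 2.171]
wrist_force: [-2.2, 1.5, 1.6]
finger_gap: 9.5
[ 458.94 -137.61  110.61] [-2.22  1.45  1.65] [0.148 0.251 0.038] -14.785017529134954 [-0.  0. -1.]
```

```bash
python3 -m handwheel '[[[0.2,0,0.4],0.03],[[0.2,0,-0.8],-0.06],[[0.2,0,0.8],0.06],[[0.2,0,-0.8],-0.06],[[0.2,0,0.8],0.06],[[0.2,0,-0.4],-0.03],[[0.1,0,0],0],[[0.1,0,0],0],[[0,0,0],0],[[0,0,0],0]]'
python3 - <<'E'
from h import *
c=manip.camera('scene');s=manip.read_state();M=Rm(s['eef_rot']);print(np.round(s['eef_pos'],2),np.round(s['wrist_force'],2),np.round(s['moment'],3),np.degrees(np.arctan2(M[1,1],M[0,1])),s['clock'])
u,v=proj(c,[[459,-137,100]])[0].astype(int); im=c['pixels'][v-60:v+40,u-60:u+60,::-1]
cv2.imwrite('pics/s6.png',cv2.resize(im,None,fx=5,fy=5,interpolation=cv2.INTER_CUBIC))
E
```

```text
clock: 19.75
eef_pos: [459.0, -137.8, 109.5]
eef_rot: [-0.985, 1.571, -2.815]
wrist_force: [-2.0, 3.5, 5.7]
finger_gap: 9.8
[ 459.02 -137.74  109.46] [-3.18  3.1   6.26] [0.617 0.585 0.048] -14.807431098708632 19.8
```

View pics/s6.png

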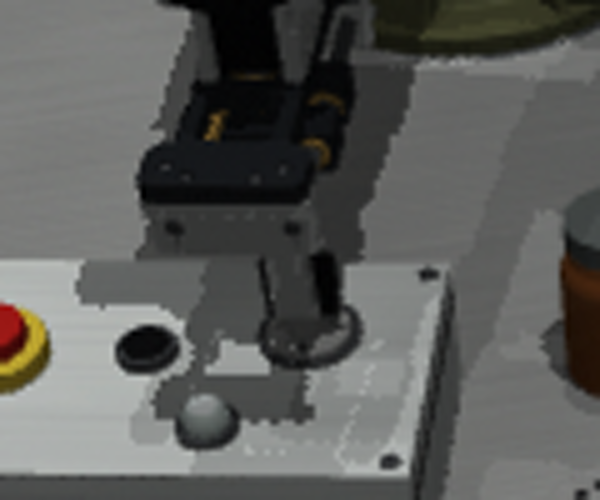

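Collar contact: z reads 109.5 against 109.6 predicted, with 6 N, and the crop shows the fingers down at the face (310,320). I relieve the side force, then turn clockwise (+spin).

```bash
python3 -m handwheel '[[[0,-0.4,-0.2],0],[[0,0,0],0.05],[[0,0,0],0.1],[[0,0,0],0.13],[[0,0,0],0.13],[[0,0,0],0.13],[[0,0,0],0.13],[[0,0,0],0.13],[[0,0,0],0.1],[[0,0,0],0]]'
python3 -c "
from h import *
s=manip.read_state();M=Rm(s['eef_rot']);print(np.round(s['eef_pos'],2),np.round(s['wrist_force'],2),np.round(s['moment'],3),np.degrees(np.arctan2(M[1,1],M[0,1])),s['joints'][5],s['effort'][5])"
```

```text
clock: 21.05
eef_pos: [458.6, -137.5, 109.4]
eef_rot: [-0.349, 1.57, -3.08]
wrist_force: [-5.7, 3.1, 7.3]
finger_gap: 9.7
[ 458.56 -137.5   109.45] [-5.73  3.12  7.32] [0.57  0.924 0.004] -66.47178903485403 0.7925538500284725 0.8967860229313374
```

```bash
python3 -m handwheel '[[[0,-0.3,0.25],0.05],[[0,0,0],0.12],[[0,0,0],0.12],[[0,0,0],0.12],[[0,0,0],0.12],[[0,0,0],0.1],[[0,0,0],0.08],[[0,0,0],0.06],[[0,0,0],0],[[0,0,0],0]]'
python3 -c "
from h import *
s=manip.read_state();M=Rm(s['eef_rot']);print(np.round(s['eef_pos'],2),np.round(s['wrist_force'],2),np.round(s['moment'],3),np.degrees(np.arctan2(M[1,1],M[0,1])),s['joints'][5],s['effort'][5])"
```

```text
clock: 22.3
eef_pos: [458.4, -136.7, 109.5]
eef_rot: [-1.024, 1.57, 1.76]
wrist_force: [-3.1, 7.2, 6.9]
finger_gap: 9.9
[ 458.38 -136.71  109.46] [-3.14  7.24  6.93] [1.724 0.578 0.083] -110.4971482091731 1.5610215573040498 0.08053751662373543
```

```bash
python3 -m handwheel '[[[0,-0.25,0.2],0.02],[[0,-0.25,0.2],0.03],[[0,0,0],0.03],[[0,0,0],0.03],[[0,0,0],0.02],[[0,0,0],0],[[0,0,0],0],[[0,0,0],0],[[0,0,0],0],[[0,0,0],0]]'
python3 -c "
from h import *
for i in range(4):
  manip.camera('wrist');s=manip.read_state();M=Rm(s['eef_rot']);print(np.round(s['eef_pos'],2),np.round(s['wrist_force'],2),np.round(s['moment'],3),np.degrees(np.arctan2(M[1,1],M[0,1])),s['joints'][5],s['effort'][5])"
```

```text
clock: 23.55
eef_pos: [458.4, -136.4, 109.5]
eef_rot: [-1.81, 1.57, 0.844]
wrist_force: [-1.8, 4.2, 5.9]
finger_gap: 9.5
[ 458.37 -136.42  109.47] [-2.18  5.22  5.67] [1.138 0.23  0.215] -117.93034896219908 1.6919117047393075 0.23191217333078384
[ 458.36 -136.43  109.48] [-1.07  4.85  5.63] [1.224 0.284 0.212] -117.93309933473367 1.6919234494594066 0.23198682814836502
[ 458.37 -136.43  109.45] [-2.33  4.59  5.7 ] [1.125 0.313 0.229] -117.93468772673168 1.6919172122988826 0.2319868141785264
[ 458.37 -136.45  109.47] [-0.58  4.37  5.49] [1.173 0.315 0.255] -117.93375391335884 1.6919305948906822 0.23195222485810518
```

Turned 1.80 rad. The moment rose from 0.08 to 0.22 N m, well above the 0.065 spring, so it is on the stop. One last look.

```bash
python3 - <<'E'
from h import *
c=manip.camera('wrist');a=c['pixels'][100:330,180:460,::-1]
t=manip.camera('scene');b=t['pixels'][130:260,100:440,::-1]
o=np.zeros((580,680,3),np.uint8);o[:320,:390]=cv2.resize(a,(390,320),interpolation=cv2.INTER_CUBIC);o[320:,:]=cv2.resize(b,(680,260),interpolation=cv2.INTER_CUBIC)
cv2.imwrite('pics/f.png',o)
for d in manip.cut_out('stop_button','scene')[:1]:
    p=pts(t,d['region']);print('button z',np.percentile(p[:,2],[50,95]))
E
```

```text
button z [102.10757227 104.72585477]
```

View pics/f.png

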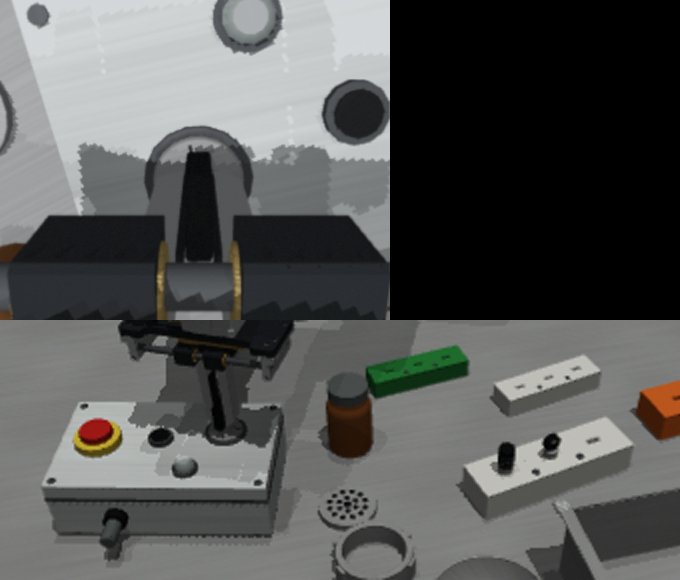

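The picture shows the key upright and square in the pads over the lock (200,200 above; 222,430 below). The other two keys are still in the block, and the stop button is out.

```bash
python3 -c "
from cell import manip
print(manip.sign_off())"
```

```text
the job is handed in; nothing more can be done
None
```

The service key is in the control station's lock, turned clockwise to the stop and still gripped there. I handed the job in at about 24 s on the robot's clock.

- **Taking the key:** I lifted it straight out of the +y slot of the large white block. The round and disc keys are still in the block.
- **Inserting it:** I worked it past the pins with small wiggles. The highest of the between-move force readings was about 7 N. The tool height was 109.5 mm at the end, against 109.6 mm predicted for the collar sitting on the face.
- **Turning it:** I turned the gripper 1.80 rad. The moment rose from 0.08 to 0.22 N m over the last part, well above the 0.065 N m spring, which I take as the stop. The plug's own angle could not be read directly.
- **Last checks:** The final picture shows the key square in the pads and the stop button out. The finger gap was steady at about 9.5–9.9 mm.
- **Disagreements:** A side force of about 5 N and a sideways shift of about 1 mm remained during the turn, because the key's axis and the tool's axis did not quite coincide. The top camera's positions differed from the wrist camera's by 2–3 mm. I used the wrist camera, corrected against where the fingers showed in its picture.

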